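# Set the measure of a type galley with its knurled wheel and lock it

### The job

Set the line length of the small steel type galley: with a fingertip on top of the knurled wheel, roll it until the sliding knee's front edge stands level with the point of the brass gauge rider. Then press the lock lever on the knee down flat to hold the setting and take the hand away. Do not pick anything up, and leave the rider, the wooden type in the galley and the things lying around where they are.

Things in the scene. Friction and masses are not known exactly. Their poses are not given: they have to be found in the camera images.
- galley: Steel type galley fixed on the table: bed 134 mm deep (x), 250 mm long (y), 6 mm thick. Origin: on the table under the bed's middle. +x points across to the rear rail (far from the robot; top at 20 mm, engraved 5 mm scale), +y along the bed to the fixed head at the robot's left; turned -0.95 to -0.6 rad. The knee, a steel cross plate, slides along y between the wheel (right) and the head.
- adjuster_wheel: Knurled steel wheel, 40.6 mm over 24 ridges, 14 mm wide, a captive nut between two lugs (36.5 mm high) at the galley's right end. Origin: its centre, 26 mm above the table, galley x 0, y -92 mm; axle along galley y. Rolling its top TOWARD the robot (galley -x) moves the knee left (+y, closing) 12 mm a turn, 1 mm per 10.6 mm at the rim. Stays where left. Rolls at 3 N along the rim: press with 5 to 15 N.
- wheel_top (a point): The topmost point of the wheel's rim, middle of its width, 46.3 mm above the table. Fixed to the galley, axes as the galley's.
- knee (a joint): Slide of the knee along galley +y (m): 0 fully open, 0.040 fully closed; starts at 0 to 0.004. Its screw does not give when the knee itself is pushed; only the wheel moves it.
- knee_edge (a point): On the sliding knee: the corner of its front (left, +y) edge on the tongue that rides on the rear rail, 25.7 mm above the table, right beside the rider's nose. Axes as the galley's. It reads galley x = 52 mm, y = -20 mm + knee joint.
- rider_point (a point): Tip of the V nose of the brass gauge rider clamped on the rear rail (16 mm long saddle, dark engraved line, thumbscrew behind), 25.7 mm above the table. Axes as the galley's. The knee is set when knee_edge and rider_point have the same galley y; at the start the knee is 6 to 16 mm short of it (to the right).
- lock_lever (a joint): Cam lock lever on the knee's end nearest the robot (rad): 0 raised, 32 degrees over the horizontal and leaning to the robot; 0.56 down flat (locked, at a stop), pointing to the robot (galley -x). Starts at 0 to 0.1, stays where it is left; about 3 N at 30 mm from the pivot moves it.
- lever_pivot (a point): Axis of the lock lever (along galley y), 29 mm above the table, at galley x = -54 mm; moves with the knee.
- lever_pad (a point): Middle of the upper face of the lever's thumb pad, 40 mm out from the pivot, about 50 mm above the table when raised; the pad is 22 mm long and 18 mm wide, the arm 10 mm wide. When locked it lies 40 mm toward the robot from the pivot and 32 mm above the table.
- type_r: Loose wooden type block with a raised black letter on top, 52 x 41 x 27 mm, standing in the galley against the head. Leave alone.
- type_g: Loose wooden type block with a raised black letter on top, 40 x 27 x 27 mm, standing in the galley beside the larger one. Leave alone.
- tape: Loose roll of masking tape, 96 mm across, 25 mm high, lying far left of the galley. Leave alone.
- gouge: Loose short gouge with a dark handle, 102 mm long, 12 mm thick, lying left of the galley, nearest the robot. Leave alone.
- rubber: Loose eraser, 21 x 46 x 12 mm, lying left of the galley. Leave alone.
- tube: Loose paint tube, 125 x 36 x 23 mm, lying behind the galley. Leave alone.

How it is judged:
On the way, in this order (a step that is already met when the one before it is completed fails the run):
1. a fingertip presses on the knurled wheel while the knee is still well short of the rider's point (contact force between the fingers and adjuster_wheel above 0.5 N and y of knee_edge in the frame of rider_point below -0.004 m), for 0.1 s.
2. the knee's edge stands level with the rider's point, the lock lever still up (y of knee_edge in the frame of rider_point between -0.002 and 0.002 m and value of joint lock_lever below 0.3 rad), for 0.2 s.
At the end, for the whole second after the job is handed in: the knee's front edge is within 2 mm of the rider's point along the galley and at rest, and the lock lever is down flat (above 0.5 rad of 0.56) (y of knee_edge in the frame of rider_point between -0.002 and 0.002 m and value of joint lock_lever above 0.5 rad and velocity of joint knee between -0.002 and 0.002 m/s); the robot touches nothing.
It fails at once if the brass gauge rider is shifted by more than 2 mm (distance of rider_point from where it was at the start of the episode above 0.002 m).
It fails at once if type in the galley is shifted by more than 6 mm or lifted (distance of any of type_r, type_g from where it was at the start of the episode above 0.006 m).
It fails at once if a thing lying around is shifted by more than 10 mm or lifted (distance of any of tape, gouge, rubber, tube from where it was at the start of the episode above 0.01 m).
It also fails if it takes over 72 s, if anything falls off the work surface, if the arm or the gripper's body presses on something with over 40 N, if the wrist force passes 120 N, or if a joint passes its speed limit or range.

### The arm

A 6-joint arm with a two-finger parallel gripper is mounted at the origin on a cart in front of the work surface, level with it; the furniture and walls round the work are solid. World frame = base frame: x ahead of the robot, y to its left, z up, the work surface at z = 0. Lengths are in m, angles in rad, forces in N, time in s.
With the tool pointing down it reaches from about 0.425 to 1.125 m from the base axis. Payload 14.9 kg.
Tool frame: the origin (TCP) lies between the finger pads; the fingertips stand 17 mm ahead of it and the grasp point (between the pads) lies 2 mm behind it; z points along the fingers, y is the line along which they close (so a half turn about z gives the same grasp; the last joint's range is limited). The gripper opens to 91 mm and grips with 3 to 60 N. Pads are 32 mm wide; open, the fingers measure 118 mm over their backs; the gripper's body (76 mm by 178 mm) begins 60 mm behind the grasp point.
Start: joints at [-1.338, 0.379, 1.734, -0, 1.028, -0.033], TCP at [0.184, -0.675, 0.231] pointing down, gripper open.
Joint ranges: [-2.77, 2.77], [-0.74, 2.19], [0, 2.66], [-1.06, 4.2], [0.31, 2.87], [-3.08, 3.08]. Speed limits (rad/s): [1.89, 1.89, 2.39, 3.14, 3.14, 3.14].

### API

Orientations are given as [roll, pitch, yaw] about the fixed x, y, z axes, in that order (R = Rz(yaw) Ry(pitch) Rx(roll)).
In Python, from station import * gives the robot as it stands.
- The arm moves only by the tool jog_arm, never from a script. Its arguments are lists of equal length, an entry for each row: "rot": the turn, a rotation vector about the tool's x, y, z in units of 5 degrees (1.0 is 5 degrees), a list of three; "translation": the shift along the tool's x, y, z in units of 40 mm (1.0 is 40 mm), a list of three; "jaw": the gripper's target within -1 to 1 (fully open at 1, half-way at 0, shut at -1). In form: {"rot": [[wx, wy, wz], ...], "translation": [[x, y, z], ...], "jaw": [jaw, ...]}. A call has exactly 10 rows; each row shifts and turns the commanded pose from where the row before left it, along the tool's axes as they then stand; what a row does not reach is not made up. A row lasts 1/8 s, in which the tool goes at most 62.5 mm and 10.7 degrees, less where a joint would pass 70% of its speed; a pose out of reach is approached as far as the arm can. A call is refused whole if a number of a shift passes 1 or a number of a turn 1, either way. A call with a gripper value outside its range is refused whole. The fingers move at their own pace and stop on an object; "squeeze" is the grip in N (left out, the last holds). Time passes only in rows, so rows that do not move let the fingers close, or fill a call up. It gives the time, the measured TCP pose, the force, the opening and the grip force at its end, in the units of the state.
- get_state(): the state, without advancing time (a new reading comes with each control period).
- grab_frame(name): name is "side" or "top"; returns a dict with "img" (480x640x3 uint8, red, green, blue), "mtx" (3x3 intrinsics, pixels), "position" and "orientation" of the camera in the world. Camera axes: x right, y down, z forward; pixel columns grow to the right and rows downward; lengths in m; the calibration is good to about 2 mm. A picture is of the moment at which its call begins. There is no depth.
- job_done(): hands the job in; it is judged then, once.
The state is a dict: "time": time; "qpos": joint angles; "qvel": joint speeds; "joint_torque": joint torques, N m; "ee_pos": TCP position; "tcp_rot": TCP orientation; "contact_force": force on the tool from outside, world axes, zero at the start; "torque": the same for the moment, N m; "width": finger opening in m; "finger_force": force on a finger pad.
Only numpy, scipy, OpenCV 4.12 (cv2) and the standard library are available. Lean on these libraries where they do the work, as an engineer would, in place of code of your own. Each camera call takes 0.05 s, during which the arm holds its last target. There are 200 camera calls.

## Working session

There is one attempt and no reset: what is moved stays moved. The work goes in short steps, Python scripts to look and compute and a tool call to move; the robot and the scene stay as the last step left them, time stands still between calls to the robot, and variables do not carry over. Pictures are saved under pics/ and viewed, at most 10 in all, crops included, and the job is handed in when it is done.

Besides the shell and the picture viewer there is one more tool, called as name(argument=value, ...), one argument or row to a line, values as JSON. jog_arm: Moves the arm, as the interface text tells. Its arguments: {"type":"object","properties":{"rot":{"type":"array","items":{"type":"array","items":{"type":"number"}}},"translation":{"type":"array","items":{"type":"array","items":{"type":"number"}}},"jaw":{"type":"array","items":{"type":"number"}},"squeeze":{"type":"number"}},"required":["rot","translation","jaw"]}

```bash
mkdir -p pics; ls; python3 - <<'E'
from station import *
import cv2,json
s=get_state();print({k:s[k] for k in('time','ee_pos','tcp_rot','width')})
for n in('side','top'):
    f=grab_frame(n);cv2.imwrite(f'pics/{n}0.png',f['img'][:,:,::-1]);print(n,f['mtx'],f['position'],f['orientation'])
E
```

```text
pics
{'time': 0.0, 'ee_pos': array([ 0.1837821 , -0.67505209,  0.23029585]), 'tcp_rot': array([-3.14051977e+00, -3.43765701e-05,  2.65788850e-01]), 'width': 0.09128143054379678}
side [[531.0525335    0.         324.0839647 ]
 [  0.         531.0525335  227.05682223]
 [  0.           0.           1.        ]] [0.30977758 0.42523248 0.59647234] [-2.24298773 -0.00527869 -2.65178214]
top [[482.01273222   0.         318.69244871]
 [  0.         482.01273222 250.86819101]
 [  0.           0.           1.        ]] [ 0.49924732 -0.13741275  0.93728414] [-3.00662215 -0.02288542 -1.54832503]
```

View pics/top0.png

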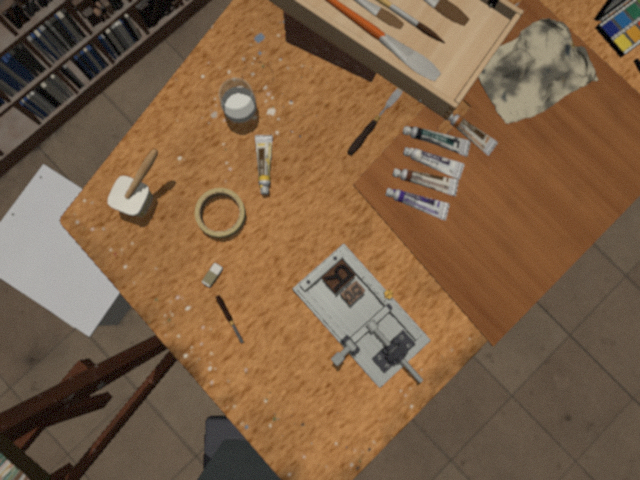

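View pics/side0.png

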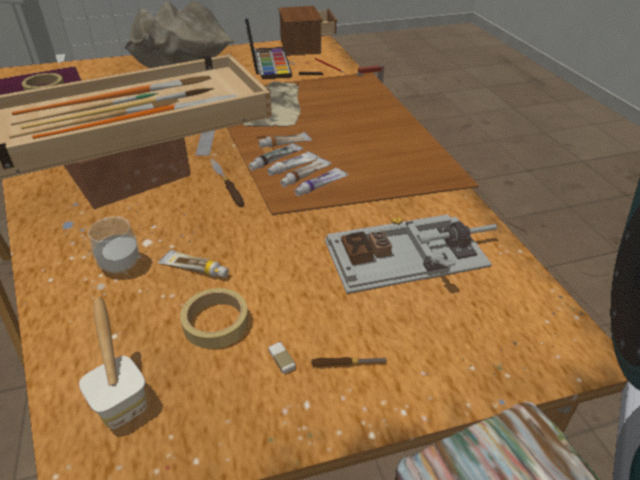

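The top view shows the galley as a grey rectangle with corners at about (343,245), (293,290), (380,385) and (429,340). The wheel is at about (393,352), the rider at (389,295) and the lever pad at (338,360). In the side view the wheel is at about (460,235). Next I'll enlarge crops of both.

```bash
cat > h.py <<'E'
import numpy as np,cv2
from scipy.spatial.transform import Rotation as R
from station import *
def rot(e): return R.from_euler('xyz',e).as_matrix()
def ray(f,px,z):
    d=rot(f['orientation'])@np.linalg.inv(f['mtx'])@np.array([px[0],px[1],1.]); c=np.array(f['position'])
    return c+d*(z-c[2])/d[2]
def proj(f,P):
    p=f['mtx']@(rot(f['orientation']).T@(np.array(P)-f['position'])); return p[:2]/p[2]
def tri(f,a,g,b):
    A=[];B=[]
    for F,p in((f,a),(g,b)):
        d=rot(F['orientation'])@np.linalg.inv(F['mtx'])@np.array([p[0],p[1],1.]);d/=np.linalg.norm(d)
        M=np.eye(3)-np.outer(d,d);A.append(M);B.append(M@F['position'])
    return np.linalg.lstsq(np.vstack(A),np.hstack(B),rcond=None)[0]
def crop(f,c,w,h,k,name):
    x,y=int(c[0]-w/2),int(c[1]-h/2)
    cv2.imwrite(name,cv2.resize(f['img'][y:y+h,x:x+w,::-1],None,fx=k,fy=k,interpolation=cv2.INTER_CUBIC)); print(name,'origin',x,y,'scale',k)
E
python3 - <<'E'
from h import *
f=grab_frame('top');g=grab_frame('side')
hsv=cv2.cvtColor(f['img'],cv2.COLOR_RGB2HSV)
m=((hsv[...,1]<60)&(hsv[...,2]>70)).astype(np.uint8)
m[:240]=0;m[390:]=0;m[:,:285]=0;m[:,435:]=0
m=cv2.morphologyEx(m,cv2.MORPH_OPEN,np.ones((9,9)));c=max(cv2.findContours(m,0,2)[0],key=cv2.contourArea)
b=cv2.boxPoints(cv2.minAreaRect(c));P=np.array([ray(f,p,.006) for p in b])
print(b);print(P.round(4),np.linalg.norm(np.roll(P,1,0)-P,axis=1))
crop(f,(360,315),150,150,4,'pics/tc.png');crop(g,(412,250),190,120,4,'pics/sc.png')
E
```

```text
[[290.6013  289.44293]
 [342.82895 242.52655]
 [430.94882 340.62225]
 [378.72116 387.53864]]
[[ 0.5498 -0.1034  0.006 ]
 [ 0.6439 -0.2027  0.006 ]
 [ 0.4585 -0.3744  0.006 ]
 [ 0.3694 -0.2748  0.006 ]] [0.24879135 0.1367743  0.25264163 0.13369439]
pics/tc.png origin 285 240 scale 4
pics/sc.png origin 317 190 scale 4
```

View pics/tc.png

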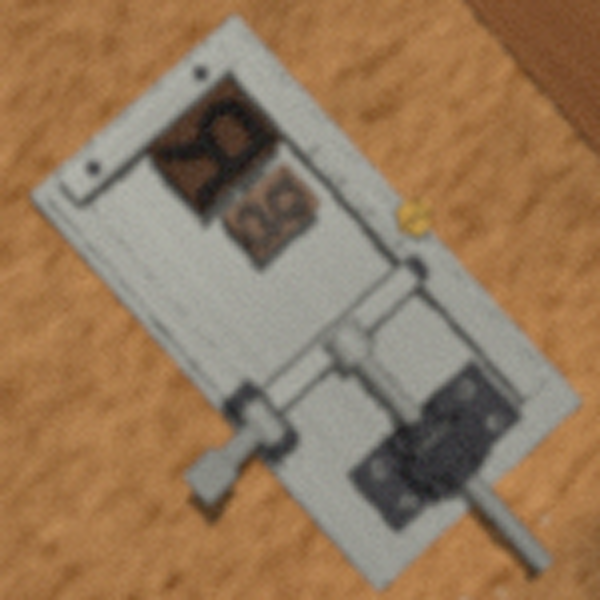

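View pics/sc.png

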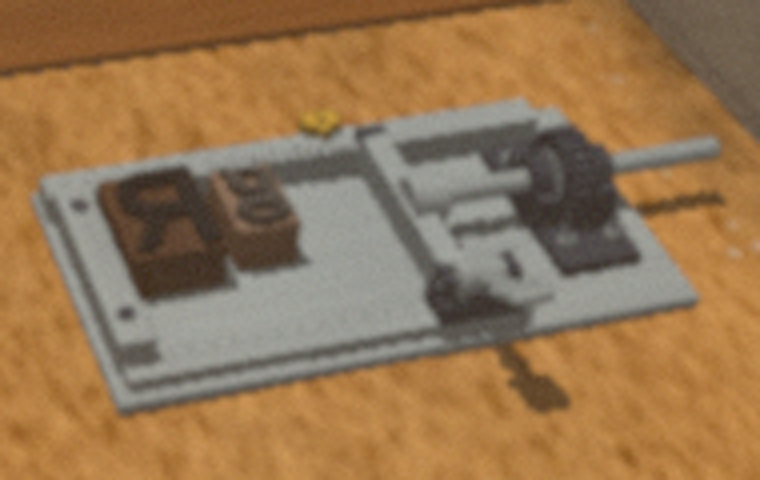

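The crops show these original pixel positions:

| Feature | Top view | Side view |
|---|---|---|
| Brass rider | (388.5,294) | (397,221) |
| Knee's rail end (dark) | (389,307) | (409,223) |
| Wheel | (393,352) | (460,234) |
| Lever pad | (338,359) | – |

The bed rectangle measures 134–137 x 249–253 mm, which matches the given size. Next I'll measure the rider and knee in galley axes and draw the predictions on the crops.

```bash
cat >> h.py <<'E'
C=np.array([.5054,-.2388]);YAW=-.817
def gal(p): # world->galley
    c,s=np.cos(YAW),np.sin(YAW);d=np.array(p[:2])-C;return np.array([c*d[0]+s*d[1],-s*d[0]+c*d[1]])
def wor(x,y,z):
    c,s=np.cos(YAW),np.sin(YAW);return np.array([C[0]+c*x-s*y,C[1]+s*x+c*y,z])
def brass(f,c,r=12):
    x,y=map(int,c);h=cv2.cvtColor(f['img'],cv2.COLOR_RGB2HSV)[y-r:y+r,x-r:x+r].astype(int);
    w=((h[...,0]>18)&(h[...,0]<34)&(h[...,1]>120)&(h[...,2]>110))
    return w,np.array([x-r,y-r])
E
python3 - <<'E'
from h import *
f=grab_frame('top');g=grab_frame('side')
cs=[]
for F,c in((f,(388,294)),(g,(397,221))):
    w,o=brass(F,c);n,l,st,ce=cv2.connectedComponentsWithStats(w.astype(np.uint8))
    i=1+np.argmax(st[1:,4]);cs.append(ce[i]+o);print(n,st[i],ce[i]+o)
T=tri(f,cs[0],g,cs[1]);print('rider',T,gal(T),[gal(ray(F,c,.027)) for F,c in zip((f,g),cs)])
pts={'wt':(0,-.092,.0463),'k0':(.052,-.02,.0257),'k4':(.052,-.016,.0257),'kf0':(-.04,-.018,.0257),'lp':(-.088,-.03,.05)}
pts.update({f'c{i}':(a*.067,b*.125,.0) for i,(a,b) in enumerate([(1,1),(1,-1),(-1,-1),(-1,1)])})
for F,n,(x,y,w,h) in((f,'to',(285,240,150,150)),(g,'so',(317,190,190,120))):
    im=cv2.resize(F['img'][y:y+h,x:x+w,::-1],None,fx=4,fy=4,interpolation=cv2.INTER_CUBIC)
    for k,p in pts.items():
        q=proj(F,wor(*p));q=((q-[x,y]+.5)*4).astype(int)
        cv2.drawMarker(im,tuple(int(v) for v in q),(0,0,255) if k!='k4' else (255,0,0),cv2.MARKER_CROSS,10,1)
    cv2.imwrite(f'pics/{n}.png',im)
E
```

```text
2 [ 9  8  7  9 46] [388.04347826 294.02173913]
2 [ 7  8 10  7 46] [396.45652174 219.82608696]
rider [ 0.54367254 -0.28908106  0.02435638] [ 0.06285388 -0.00650859] [array([ 0.06282916, -0.00547428]), array([ 0.05932939, -0.00586577])]
```

View pics/to.png

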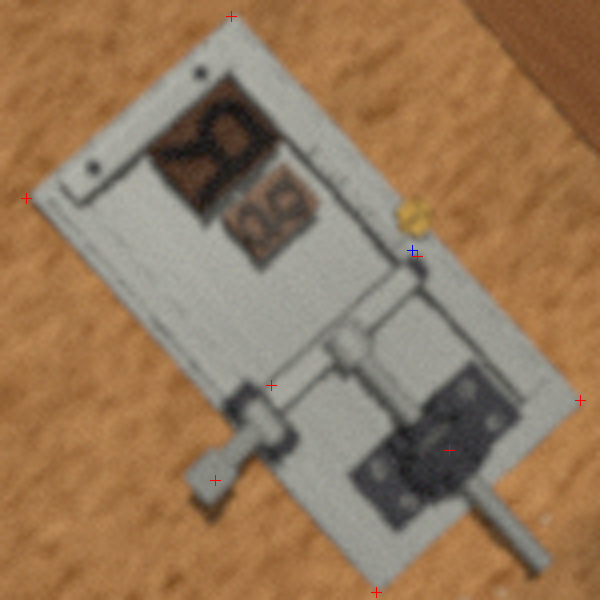

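View pics/so.png

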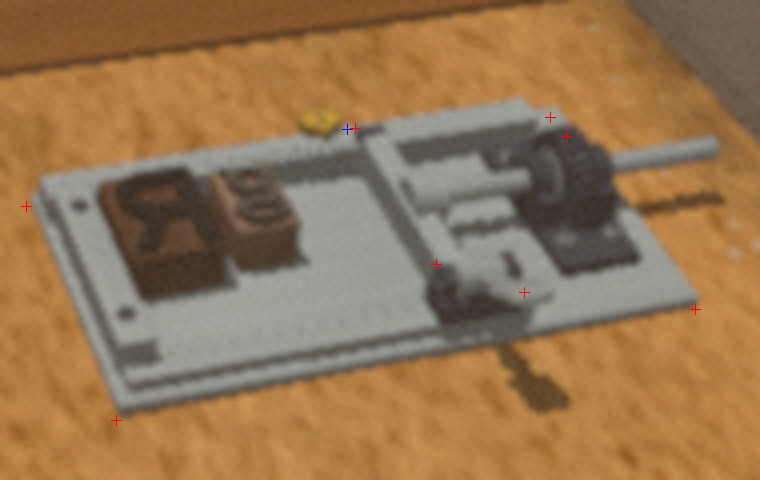

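The predicted bed corners and wheel fall within about 1 px of the image. The rider at galley y is about -6 mm and the knee edge about -21 mm. I'll turn the tool so its x lies along galley x, and shut the jaw.

jog_arm(
  rot=[
    [0, 0, 1],
    [0, 0, 1],
    [0, 0, 1],
    [0, 0, 1],
    [0, 0, 1],
    [0, 0, 1],
    [0, 0, 1],
    [0, 0, 1],
    [0, 0, 1],
    [0, 0, 1],
  ],
  translation=[
    [0, 0, 0],
    [0, 0, 0],
    [0, 0, 0],
    [0, 0, 0],
    [0, 0, 0],
    [0, 0, 0],
    [0, 0, 0],
    [0, 0, 0],
    [0, 0, 0],
    [0, 0, 0],
  ],
  jaw=[-1, -1, -1, -1, -1, -1, -1, -1, -1, -1],
  squeeze=5,
)

```text
time: 1.55
ee_pos: [0.1839, -0.6754, 0.2309]
tcp_rot: [-3.141, 0.0, -0.61]
contact_force: [-1.0, 1.3, 0.7]
width: 0.0007
finger_force: 0.0
```

```bash
cat >> h.py <<'E'
def go(x,y,z):
    s=get_state();Rm=rot(s['tcp_rot']);d=Rm.T@(wor(x,y,z)-s['ee_pos'])
    print('t',s['time'],'gal',gal(s['ee_pos']).round(4),'z',s['ee_pos'][2].round(4),'rpy',s['tcp_rot'].round(3),'F',s['contact_force'].round(1),'turn units',((s['tcp_rot'][2]-YAW)/np.radians(5)).round(3),'shift units',(d/.04).round(3))
def prof(F,x=.055,z=.0257,y0=-.035,y1=.01,n=46):
    ys=np.linspace(y0,y1,n);p=np.array([proj(F,wor(x,y,z)) for y in ys]).astype(np.float32)
    return ys,cv2.remap(F['img'],p[None,:,0],p[None,:,1],cv2.INTER_LINEAR)[0]
E
python3 - <<'E'
from h import *
go(.012,-.092,.075)
for n in('top','side'):
    F=grab_frame(n)
    for x in(.050,.054,.058): print(n,x,*[f'{int(1e3*y)}:{int(v.mean())},{int(v[0])-int(v[2])}' for y,v in zip(*prof(F,x))][::2])
E
```

```text
t 1.55 gal [ 0.0982 -0.5332] z 0.2309 rpy [-3.141  0.    -0.61 ] F [-1.   1.3  0.7] turn units 2.375 shift units [  0.16  -11.238   3.897]
top 0.05 -35:155,8 -33:151,10 -31:134,5 -29:108,3 -27:83,-2 -25:76,0 -23:77,0 -21:80,-2 -19:93,3 -17:126,3 -15:144,8 -13:147,7 -11:139,6 -9:134,6 -7:146,10 -5:148,9 -3:148,6 -1:151,7 1:150,7 2:153,8 4:149,9 6:148,7 8:140,7
top 0.054 -35:153,7 -33:154,8 -31:155,9 -29:152,8 -27:143,7 -25:140,7 -23:139,5 -21:141,7 -19:146,7 -17:152,7 -15:154,8 -13:147,7 -11:138,10 -9:132,22 -7:126,38 -5:126,39 -3:131,27 -1:147,10 1:153,9 2:154,7 4:158,8 6:159,9 8:158,9
top 0.058 -35:151,8 -33:151,10 -31:150,7 -29:152,7 -27:152,8 -25:154,7 -23:155,9 -21:156,10 -19:150,7 -17:147,7 -15:129,17 -13:119,42 -11:119,72 -9:124,87 -7:116,89 -5:114,90 -3:121,92 -1:122,77 1:124,55 2:135,22 4:148,9 6:155,8 8:154,6
side 0.05 -35:150,9 -33:135,8 -31:113,8 -29:101,10 -27:96,11 -25:93,12 -23:88,12 -21:91,12 -19:116,9 -17:143,8 -15:152,8 -13:140,8 -11:125,10 -9:107,15 -7:97,29 -5:92,40 -3:108,32 -1:121,19 1:128,13 2:137,8 4:148,6 6:152,7 8:155,8
side 0.054 -35:137,52 -33:128,50 -31:129,55 -29:131,57 -27:132,55 -25:126,59 -23:118,59 -21:119,52 -19:132,42 -17:139,38 -15:126,40 -13:101,44 -11:88,56 -9:95,73 -7:106,89 -5:96,89 -3:93,66 -1:84,54 1:90,43 2:109,30 4:132,30 6:141,41 8:142,48
side 0.058 -35:126,101 -33:123,104 -31:130,105 -29:133,105 -27:136,106 -25:130,104 -23:122,98 -21:116,99 -19:117,97 -17:111,94 -15:106,96 -13:112,103 -11:118,110 -9:121,111 -7:118,106 -5:114,106 -3:110,101 -1:102,99 1:93,78 2:95,72 4:108,87 6:124,100 8:127,101
```

In galley y, both views put the knee's front edge at about -18.5 mm and the rider's nose at about -6 mm. That leaves about 12.5 mm of knee travel, or about 132 mm at the rim. Now I'll go to the wheel.

jog_arm(
  rot=[
    [0, 0, 0.8],
    [0, 0, 0.8],
    [0, 0, 0.78],
    [0, 0, 0],
    [0, 0, 0],
    [0, 0, 0],
    [0, 0, 0],
    [0, 0, 0],
    [0, 0, 0],
    [0, 0, 0],
  ],
  translation=[
    [0, 0, 0],
    [0, 0, 0],
    [0, 0, 0],
    [0, -1, 0.2],
    [0, -1, 0.3],
    [0, -1, 0.3],
    [0, -1, 0.3],
    [0, -1, 0.3],
    [0, -1, 0.3],
    [0, -1, 0.3],
  ],
  jaw=[-1, -1, -1, -1, -1, -1, -1, -1, -1, -1],
)

```text
time: 2.9
ee_pos: [0.3885, -0.4824, 0.1507]
tcp_rot: [3.142, -0.0, -0.812]
contact_force: [1.0, 0.0, -0.1]
width: 0.0006
finger_force: 0.0
```

```bash
python3 -c "
from h import *
go(.012,-.092,.075)"
```

```text
t 2.9 gal [ 0.0976 -0.252 ] z 0.1507 rpy [ 3.142 -0.    -0.812] F [ 1.   0.  -0.1] turn units 0.055 shift units [-2.121 -4.01   1.891]
```

jog_arm(
  rot=[
    [0, 0, 0.05],
    [0, 0, 0],
    [0, 0, 0],
    [0, 0, 0],
    [0, 0, 0],
    [0, 0, 0],
    [0, 0, 0],
    [0, 0, 0],
    [0, 0, 0],
    [0, 0, 0],
  ],
  translation=[
    [-0.5, -1, 0.2],
    [-0.5, -1, 0.3],
    [-0.5, -1, 0.4],
    [-0.5, -0.8, 0.4],
    [-0.12, -0.21, 0.3],
    [0, 0, 0.2],
    [0, 0, 0.1],
    [0, 0, 0],
    [0, 0, 0],
    [0, 0, 0],
  ],
  jaw=[-1, -1, -1, -1, -1, -1, -1, -1, -1, -1],
)

```text
time: 4.15
ee_pos: [0.4467, -0.3121, 0.0752]
tcp_rot: [-3.142, -0.001, -0.819]
contact_force: [0.4, 0.2, 0.3]
width: 0.0008
finger_force: 0.0
```

```bash
python3 - <<'E'
from h import *
go(.012,-.092,.0633)
f=grab_frame('side');crop(f,(440,215),180,130,4,'pics/s1.png')
E
```

```text
t 4.15 gal [ 0.0133 -0.093 ] z 0.0752 rpy [-3.142e+00 -1.000e-03 -8.190e-01] F [0.4 0.2 0.3] turn units -0.025 shift units [-0.032 -0.024  0.298]
pics/s1.png origin 350 150 scale 4
```

View pics/s1.png

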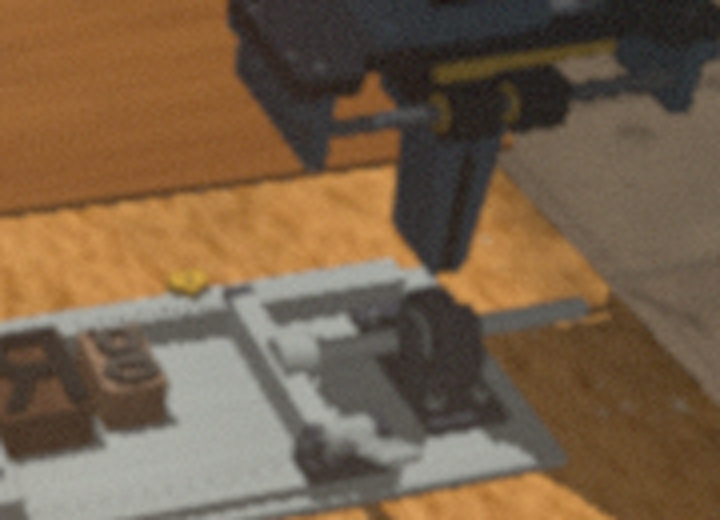

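The closed fingertips (image bottom near (459,217)) hang just above the wheel top at (459,223), on its far side. The rider and knee are clear. Now I'll lower until contact.

jog_arm(
  rot=[
    [0, 0, 0],
    [0, 0, 0],
    [0, 0, 0],
    [0, 0, 0],
    [0, 0, 0],
    [0, 0, 0],
    [0, 0, 0],
    [0, 0, 0],
    [0, 0, 0],
    [0, 0, 0],
  ],
  translation=[
    [0, 0, 0.1],
    [0, 0, 0.1],
    [0, 0, 0.08],
    [0, 0, 0.02],
    [0, 0, 0],
    [0, 0, 0],
    [0, 0, 0],
    [0, 0, 0],
    [0, 0, 0],
    [0, 0, 0],
  ],
  jaw=[-1, -1, -1, -1, -1, -1, -1, -1, -1, -1],
)

```text
time: 5.45
ee_pos: [0.4466, -0.3117, 0.063]
tcp_rot: [3.142, 0.0, -0.819]
contact_force: [-2.0, 1.2, 4.2]
width: 0.0005
finger_force: 2.5
```

jog_arm(
  rot=[
    [0, 0, 0],
    [0, 0, 0],
    [0, 0, 0],
    [0, 0, 0],
    [0, 0, 0],
    [0, 0, 0],
    [0, 0, 0],
    [0, 0, 0],
    [0, 0, 0],
    [0, 0, 0],
  ],
  translation=[
    [0, 0, 0.015],
    [0, 0, 0],
    [-0.08, 0, 0],
    [-0.08, 0, 0],
    [-0.08, 0, 0],
    [-0.08, 0, 0],
    [-0.08, 0, 0],
    [-0.08, 0, 0],
    [-0.08, 0, 0],
    [-0.08, 0, 0],
  ],
  jaw=[-1, -1, -1, -1, -1, -1, -1, -1, -1, -1],
)

```text
time: 6.7
ee_pos: [0.4303, -0.2939, 0.0631]
tcp_rot: [-3.141, -0.003, -0.819]
contact_force: [2.2, -1.8, 7.1]
width: 0.0008
finger_force: 3.6
```

```bash
cat >> h.py <<'E'
def edge(ys,v,lo,hi,rise,th=112):
    v=v.mean(1);i=[k for k in range(len(ys)-1) if lo<=ys[k]<=hi and (v[k]<th<=v[k+1] if rise else v[k]>=th>v[k+1])]
    return [round(1e3*(ys[k]+(th-v[k])/(v[k+1]-v[k])*(ys[k+1]-ys[k])),2) for k in i]
def knee():
    for n in('top','side'):
        F=grab_frame(n);ys,v=prof(F,.050,n=91);c=prof(F,.054 if n=='top' else .050,n=91)[1].astype(int);b=np.clip(c[:,0]-c[:,2]-14,0,None)
        m=(ys>-.02)|(n=='side');print(n,'tongue front',edge(ys,v,-.03,.01,True),'nose',round(1e3*(ys*b).sum()/max(b.sum(),1),2),b.max())
E
python3 -c "
from h import *
go(.012,-.092,.0628);knee()"
```

```text
t 6.7 gal [-0.0113 -0.0925] z 0.0631 rpy [-3.141e+00 -3.000e-03 -8.190e-01] F [ 2.2 -1.8  7.1] turn units -0.021 shift units [ 0.581 -0.013  0.008]
top tongue front [np.float64(-15.55)] nose -5.63 30
side tongue front [np.float64(-17.62), np.float64(-3.7)] nose -4.56 28
```

The knee moved about 2 mm per stroke, as expected, with 7 N of pressure. I'll continue with return-and-roll strokes.

jog_arm(
  rot=[
    [0, 0, 0],
    [0, 0, 0],
    [0, 0, 0],
    [0, 0, 0],
    [0, 0, 0],
    [0, 0, 0],
    [0, 0, 0],
    [0, 0, 0],
    [0, 0, 0],
    [0, 0, 0],
  ],
  translation=[
    [0, 0, -0.25],
    [0.35, 0, 0],
    [0.3, 0, 0],
    [0, 0, 0.15],
    [0, 0, 0.1],
    [-0.14, 0, 0],
    [-0.14, 0, 0],
    [-0.14, 0, 0],
    [-0.14, 0, 0],
    [-0.14, 0, 0],
  ],
  jaw=[-1, -1, -1, -1, -1, -1, -1, -1, -1, -1],
)

```text
time: 8.05
ee_pos: [0.4287, -0.2923, 0.0629]
tcp_rot: [-3.141, -0.003, -0.819]
contact_force: [2.3, -2.4, 11.6]
width: 0.0008
finger_force: 5.6
```

```bash
python3 -c "
from h import *
go(.012,-.092,.0628);knee()"
```

```text
t 8.05 gal [-0.0135 -0.0925] z 0.0629 rpy [-3.141e+00 -3.000e-03 -8.190e-01] F [ 2.3 -2.4 11.6] turn units -0.021 shift units [ 0.638 -0.014  0.005]
top tongue front [np.float64(-13.0)] nose -5.77 30
side tongue front [np.float64(-13.75), np.float64(-3.83)] nose -4.71 25
```

jog_arm(
  rot=[
    [0, 0, 0],
    [0, 0, 0],
    [0, 0, 0],
    [0, 0, 0],
    [0, 0, 0],
    [0, 0, 0],
    [0, 0, 0],
    [0, 0, 0],
    [0, 0, 0],
    [0, 0, 0],
  ],
  translation=[
    [0, 0, -0.25],
    [0.35, 0, 0],
    [0.35, 0, 0],
    [0, 0, 0.15],
    [0, 0, 0.1],
    [-0.14, 0, 0],
    [-0.14, 0, 0],
    [-0.14, 0, 0],
    [-0.14, 0, 0],
    [-0.14, 0, 0],
  ],
  jaw=[-1, -1, -1, -1, -1, -1, -1, -1, -1, -1],
)

```text
time: 9.4
ee_pos: [0.4287, -0.2923, 0.0629]
tcp_rot: [-3.141, -0.003, -0.819]
contact_force: [2.2, -2.9, 10.4]
width: 0.0005
finger_force: 5.2
```

jog_arm(
  rot=[
    [0, 0, 0],
    [0, 0, 0],
    [0, 0, 0],
    [0, 0, 0],
    [0, 0, 0],
    [0, 0, 0],
    [0, 0, 0],
    [0, 0, 0],
    [0, 0, 0],
    [0, 0, 0],
  ],
  translation=[
    [0, 0, -0.25],
    [0.35, 0, 0],
    [0.35, 0, 0],
    [0, 0, 0.15],
    [0, 0, 0.1],
    [-0.14, 0, 0],
    [-0.14, 0, 0],
    [-0.14, 0, 0],
    [-0.14, 0, 0],
    [-0.14, 0, 0],
  ],
  jaw=[-1, -1, -1, -1, -1, -1, -1, -1, -1, -1],
)

```text
time: 10.65
ee_pos: [0.4287, -0.2923, 0.0629]
tcp_rot: [-3.141, -0.003, -0.819]
contact_force: [2.1, -2.7, 9.7]
width: 0.0004
finger_force: 5.1
```

```bash
python3 -c "
from h import *
go(.012,-.092,.0628);knee()"
```

```text
t 10.65 gal [-0.0135 -0.0926] z 0.0629 rpy [-3.141e+00 -3.000e-03 -8.190e-01] F [ 2.1 -2.7  9.7] turn units -0.022 shift units [ 0.638 -0.015  0.005]
top tongue front [np.float64(-8.18)] nose -5.74 29
side tongue front [np.float64(-3.75)] nose -5.18 29
```

About 2.5 mm remains, by both the image and the dead reckoning. I'll do one more stroke, lift, and look closely.

jog_arm(
  rot=[
    [0, 0, 0],
    [0, 0, 0],
    [0, 0, 0],
    [0, 0, 0],
    [0, 0, 0],
    [0, 0, 0],
    [0, 0, 0],
    [0, 0, 0],
    [0, 0, 0],
    [0, 0, 0],
  ],
  translation=[
    [0, 0, -0.25],
    [0.35, 0, 0],
    [0.35, 0, 0],
    [0, 0, 0.15],
    [0, 0, 0.1],
    [-0.13, 0, 0],
    [-0.13, 0, 0],
    [-0.13, 0, 0],
    [-0.13, 0, 0],
    [-0.1, 0, 0],
  ],
  jaw=[-1, -1, -1, -1, -1, -1, -1, -1, -1, -1],
)

```text
time: 12.0
ee_pos: [0.4309, -0.2946, 0.063]
tcp_rot: [-3.141, -0.003, -0.819]
contact_force: [1.5, -3.3, 10.6]
width: 0.0004
finger_force: 5.7
```

jog_arm(
  rot=[
    [0, 0, 0],
    [0, 0, 0],
    [0, 0, 0],
    [0, 0, 0],
    [0, 0, 0],
    [0, 0, 0],
    [0, 0, 0],
    [0, 0, 0],
    [0, 0, 0],
    [0, 0, 0],
  ],
  translation=[
    [0, 0, -0.25],
    [0, 0, -0.3],
    [0, 0, -0.3],
    [-0.8, 0, 0],
    [-1, 0, 0],
    [-0.5, 0, 0],
    [0, 0, 0],
    [0, 0, 0],
    [0, 0, 0],
    [0, 0, 0],
  ],
  jaw=[-1, -1, -1, -1, -1, -1, -1, -1, -1, -1],
)

```text
time: 13.25
ee_pos: [0.3675, -0.2271, 0.0963]
tcp_rot: [-3.142, -0.0, -0.819]
contact_force: [-0.4, 0.8, 0.5]
width: 0.0007
finger_force: 0.0
```

```bash
python3 - <<'E'
from h import *
go(-.1,-.06,.0783);knee()
for n,c in(('top',(378,315)),('side',(410,235))):
    F=grab_frame(n);x,y=c[0]-37,c[1]-37
    im=cv2.resize(F['img'][y:y+75,x:x+75,::-1],None,fx=5,fy=5,interpolation=cv2.INTER_CUBIC);globals()[n]=im
cv2.imwrite('pics/chk.png',np.hstack([top,side]))
E
```

```text
t 13.25 gal [-0.1029 -0.0926] z 0.0963 rpy [-3.142 -0.    -0.819] F [-0.4  0.8  0.5] turn units -0.025 shift units [ 0.071 -0.814  0.45 ]
top tongue front [np.float64(-5.56)] nose -5.73 30
side tongue front [np.float64(-3.6)] nose -4.69 27
```

View pics/chk.png

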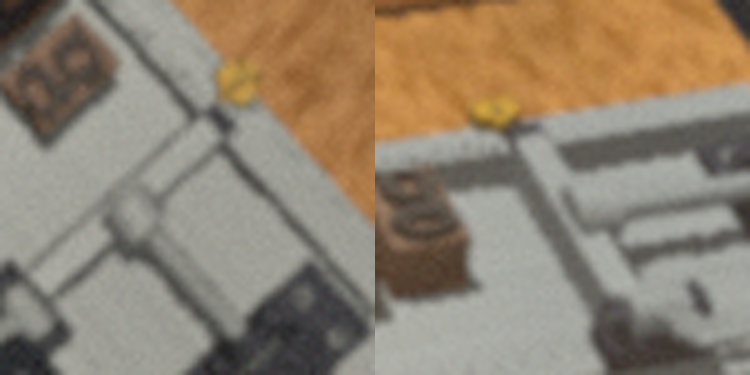

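The tongue's front edge now sits at the rider's nose. The top view reads -5.6 against -5.7 mm, at crop (215,115) beneath the rider at (238,82). The side view shows the tongue right next to the brass. The stroke sum, about 12.5 mm, agrees. Now I'll work out where the lever pad is.

```bash
python3 - <<'E'
from h import *
f=grab_frame('top');g=grab_frame('side')
p=gal(ray(f,(338,357.5),.050));print('pad at start',p,'arm',gal(ray(f,(285+237/4,240+447/4),.042)))
go(-.098,p[1]+.0125,.0783)
E
```

```text
pad at start [-0.08626409 -0.02678101] arm [-0.07094247 -0.02763533]
t 13.55 gal [-0.1034 -0.0926] z 0.0963 rpy [-3.142  0.    -0.819] F [-0.   0.3  0.1] turn units -0.023 shift units [ 0.132 -1.957  0.45 ]
```

jog_arm(
  rot=[
    [0, 0, 0],
    [0, 0, 0],
    [0, 0, 0],
    [0, 0, 0],
    [0, 0, 0],
    [0, 0, 0],
    [0, 0, 0],
    [0, 0, 0],
    [0, 0, 0],
    [0, 0, 0],
  ],
  translation=[
    [0.13, -0.66, 0],
    [0, -0.65, 0],
    [0, -0.65, 0],
    [0, 0, 0],
    [0, 0, 0.2],
    [0, 0, 0.2],
    [0, 0, 0.2],
    [0, 0, 0.15],
    [0, 0, 0.15],
    [0, 0, 0.1],
  ],
  jaw=[-1, -1, -1, -1, -1, -1, -1, -1, -1, -1],
)

```text
time: 14.8
ee_pos: [0.4279, -0.177, 0.056]
tcp_rot: [3.142, 0.0, -0.819]
contact_force: [-1.6, 1.0, 2.4]
width: 0.0003
finger_force: 0.9
```

```bash
python3 -c "
from h import *
go(-.098,-.0143,.049)"
```

```text
t 14.8 gal [-0.0982 -0.0142] z 0.056 rpy [ 3.142  0.    -0.819] F [-1.6  1.   2.4] turn units -0.022 shift units [0.004 0.002 0.174]
```

The finger is pressing on the lever with 2.4 N. I'll continue to the stop.

jog_arm(
  rot=[
    [0, 0, 0],
    [0, 0, 0],
    [0, 0, 0],
    [0, 0, 0],
    [0, 0, 0],
    [0, 0, 0],
    [0, 0, 0],
    [0, 0, 0],
    [0, 0, 0],
    [0, 0, 0],
  ],
  translation=[
    [0, 0, 0.05],
    [0, 0, 0.05],
    [0, 0, 0.04],
    [0, 0, 0.02],
    [0, 0, 0.02],
    [0, 0, 0],
    [0, 0, 0],
    [0, 0, 0],
    [0, 0, 0],
    [0, 0, 0],
  ],
  jaw=[-1, -1, -1, -1, -1, -1, -1, -1, -1, -1],
)

```text
time: 16.05
ee_pos: [0.428, -0.177, 0.0492]
tcp_rot: [-3.142, -0.0, -0.819]
contact_force: [0.3, 0.6, 0.8]
width: 0.0009
finger_force: 0.7
```

jog_arm(
  rot=[
    [0, 0, 0],
    [0, 0, 0],
    [0, 0, 0],
    [0, 0, 0],
    [0, 0, 0],
    [0, 0, 0],
    [0, 0, 0],
    [0, 0, 0],
    [0, 0, 0],
    [0, 0, 0],
  ],
  translation=[
    [0, 0, 0.01],
    [0, 0, 0.01],
    [0, 0, 0.01],
    [0, 0, 0],
    [0, 0, 0],
    [0, 0, 0],
    [0, 0, 0],
    [0, 0, 0],
    [0, 0, 0],
    [0, 0, 0],
  ],
  jaw=[-1, -1, -1, -1, -1, -1, -1, -1, -1, -1],
)

```text
time: 17.3
ee_pos: [0.428, -0.177, 0.0485]
tcp_rot: [3.142, 0.0, -0.819]
contact_force: [-5.3, 3.1, 17.8]
width: 0.0006
finger_force: 9.2
```

There is 17.8 N against the stop, so the lever is flat. I'll lift away and check.

jog_arm(
  rot=[
    [0, 0, 0],
    [0, 0, 0],
    [0, 0, 0],
    [0, 0, 0],
    [0, 0, 0],
    [0, 0, 0],
    [0, 0, 0],
    [0, 0, 0],
    [0, 0, 0],
    [0, 0, 0],
  ],
  translation=[
    [0, 0, -0.2],
    [0, 0, -0.6],
    [0, 0, -1],
    [0, 0.5, -1],
    [-0.2, 1, -1],
    [-0.2, 1, 0],
    [-0.2, 1, 0],
    [0, 1, 0],
    [0, 0.5, 0],
    [0, 0, 0],
  ],
  jaw=[-1, -1, -1, -1, -1, -1, -1, -1, -1, -1],
)

```text
time: 18.55
ee_pos: [0.2648, -0.2966, 0.2001]
tcp_rot: [3.142, -0.0, -0.821]
contact_force: [0.8, 0.3, -0.3]
width: 0.0003
finger_force: 0.0
```

```bash
python3 - <<'E'
from h import *
s=get_state();print(s['ee_pos'],s['contact_force']);knee()
for n,c in(('top',(370,315)),('side',(420,235))):
    F=grab_frame(n);x,y=c[0]-40,c[1]-50
    globals()[n]=cv2.resize(F['img'][y:y+100,x:x+80,::-1],None,fx=5,fy=5,interpolation=cv2.INTER_CUBIC)
cv2.imwrite('pics/fin.png',np.hstack([top,side]))
E
```

```text
[ 0.2648165  -0.2965539   0.20008053] [ 0.81318269  0.33810988 -0.27379248]
top tongue front [np.float64(-5.34)] nose -5.75 31
side tongue front [np.float64(-2.41)] nose -4.89 22
```

View pics/fin.png

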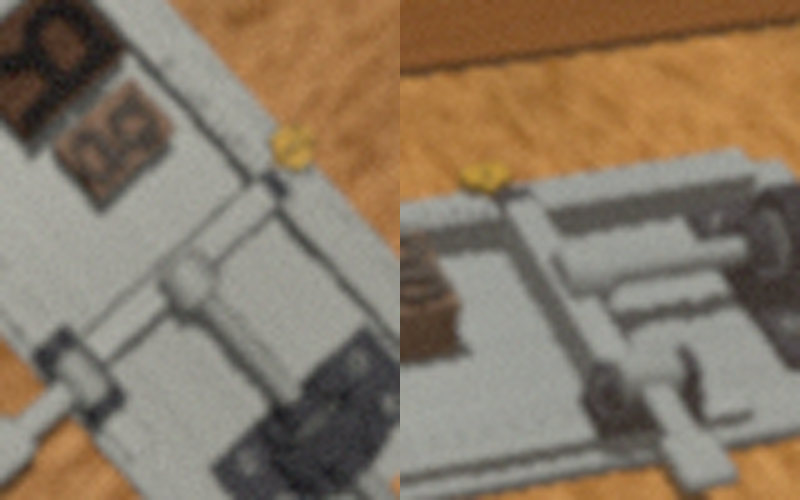

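The lever lies flat (side crop (690,450)) and the tongue is level with the rider. One last numeric cross-check, in the side view at x values clear of the brass.

```bash
python3 - <<'E'
from h import *
for n in('top','side'):
    F=grab_frame(n)
    for x in(.046,.048,.050,.052,.056,.060):
        ys,v=prof(F,x,y0=-.022,y1=.006,n=15);v=v.astype(int);print(n,x,*[f'{round(1e3*y)}:{int(a.mean())},{a[1]-a[2]}' for y,a in zip(ys,v)])
E
```

```text
top 0.046 -22:131,8 -20:123,7 -18:108,3 -16:96,5 -14:98,4 -12:99,3 -10:99,-1 -8:100,4 -6:105,4 -4:121,5 -2:130,7 0:129,6 2:134,7 4:135,7 6:134,7
top 0.048 -22:150,6 -20:137,8 -18:116,5 -16:83,2 -14:74,-1 -12:72,-2 -10:66,-1 -8:74,-1 -6:100,3 -4:129,6 -2:151,6 0:146,7 2:148,7 4:148,9 6:148,9
top 0.05 -22:149,9 -20:142,7 -18:121,5 -16:93,3 -14:79,-2 -12:77,-1 -10:81,0 -8:85,2 -6:106,5 -4:138,7 -2:150,9 0:153,7 2:152,6 4:151,8 6:150,9
top 0.052 -22:155,8 -20:150,7 -18:134,6 -16:117,3 -14:113,2 -12:111,2 -10:110,4 -8:110,8 -6:119,10 -4:137,10 -2:149,8 0:155,6 2:157,8 4:157,9 6:156,8
top 0.056 -22:154,9 -20:156,8 -18:153,9 -16:146,10 -14:134,10 -12:123,14 -10:120,27 -8:118,39 -6:113,46 -4:117,40 -2:125,29 0:135,19 2:142,11 4:151,8 6:158,10
top 0.06 -22:155,8 -20:150,7 -18:140,5 -16:125,7 -14:121,33 -12:126,59 -10:133,71 -8:122,68 -6:114,57 -4:121,64 -2:130,69 0:133,63 2:133,44 4:139,17 6:149,7
side 0.046 -22:150,6 -20:135,5 -18:124,4 -16:117,3 -14:110,2 -12:107,3 -10:101,4 -8:85,5 -6:84,5 -4:112,5 -2:134,9 0:146,5 2:151,6 4:148,7 6:151,4
side 0.048 -22:149,6 -20:132,3 -18:112,2 -16:100,1 -14:95,2 -12:88,0 -10:85,0 -8:75,2 -6:79,10 -4:105,13 -2:129,12 0:144,8 2:149,6 4:150,7 6:154,6
side 0.05 -22:149,4 -20:130,4 -18:109,3 -16:98,3 -14:91,3 -12:80,2 -10:77,6 -8:77,12 -6:82,21 -4:99,24 -2:120,17 0:125,10 2:131,9 4:142,7 6:155,7
side 0.052 -22:141,12 -20:127,10 -18:115,7 -16:115,9 -14:101,11 -12:82,16 -10:80,19 -8:83,28 -6:87,39 -4:93,39 -2:98,28 0:103,17 2:114,14 4:132,11 6:148,11
side 0.056 -22:123,41 -20:120,39 -18:117,37 -16:113,37 -14:100,40 -12:95,53 -10:108,63 -8:113,70 -6:111,72 -4:100,57 -2:84,50 0:85,45 2:91,36 4:108,31 6:125,33
side 0.06 -22:119,56 -20:116,55 -18:114,53 -16:114,60 -14:120,72 -12:126,81 -10:123,82 -8:116,72 -6:116,75 -4:121,77 -2:119,77 0:106,71 2:92,51 4:104,53 6:117,57
```

Top view: edge at -5.3 mm against the nose and engraved line at about -6 mm. Side view: about -4 against -5 mm. Both are within tolerance, so I'm handing in.

```bash
python3 -c "
from station import *
print(job_done())"
```

```text
the job is handed in; nothing more can be done
None
```

The job is handed in, with no verdict returned: the knee's edge measures within about 1 mm of the rider's point in both views, the lock lever is down flat against its stop, and the hand is clear of everything.

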